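Tuck the short check pad under the holder's weighted arm

TASK

Tuck the short check pad under the weighted steel arm of the check holder: slide it in from the open front, on top of the pile and square with it, until its end is at the two stop posts and the arm rests on the pad. Either end may go in first; let go of it there. Leave the long check pad where it lies.

Things in the scene. Friction and masses are not known exactly. Their poses are not given: they have to be found in the camera images.
- short_pad_center (a point): Centre (half-way up) of the short check pad: loose flat block of white paper on a card back, 120 long x 50 wide x 14 mm high, about 60 g, lying flat, brown card binding strip across one end. x along its length, y across, z up. Grip it from above across its 50 mm width, at its centre or up to 25 mm towards the end that will stay out in front of the arm.
- long_pad_center (a point): Centre of the long check pad, same make, 170 x 50 x 14 mm, x along its length; not wanted, leave it lying.
- pile_top (a point): Centre of the top of the pile in the check holder, 30 mm above the worktop. The pile is 118 long x 46 wide (mm), bound and immovable. x runs along it from the open front (negative) to the arm's hinge (positive), y across, z up. The holder is fixed; its steel base, 84 wide x 6 high, runs from x -77 to +127. A pad fully in has its centre at x = 0 to +2, y = 0, 7 mm above this point.
- stop_posts (a point): Midway between the front faces of the holder's two steel stop posts, 62 mm behind the pile's centre, at pile-top height. The posts stand 17 to 35 mm to either side of this point and reach 12 mm above the pile top; the arm passes between them.
- front_lip (a point): Middle of the front lip of the weighted arm: two steel wires carrying a sloping steel plate 30 mm wide. Arm down: 10 mm behind the pile's centre, 28 mm above the pile top. From here the plate slopes down at 35 degrees to the nose, its rear edge, which presses on the pile 45 mm behind its centre: a pad pushed in level, 0 to 6 mm above the pile, lifts the arm by itself with a few N.
- hold_arm (a joint): Angle of the weighted arm (rad): 0 = down on the bare pile, grows as it lifts, at most 0.7; about 0.2 with a pad under it, when its lip stands some 35 mm above the pad. Hinged 110 mm behind the pile's centre, 14 mm above the pile top; a steel cylinder weight on it makes it fall back (about 1 N at the nose).

How it is judged:
By the outcome, as a careful person would: the job done as asked, in the order asked, and still so for the second after the job is handed in, with the robot touching nothing.
It also fails if it takes over 40 s, if anything falls off the work surface, if the arm or the gripper's body presses on something with over 40 N, if the wrist force passes 120 N, or if a joint passes its speed limit or range.

ROBOT

A 6-joint arm with a two-finger parallel gripper is mounted at the origin on a cart in front of the work surface, level with it; the furniture and walls round the work are solid. World frame = base frame: x ahead of the robot, y to its left, z up, the work surface at z = 0. Lengths are in mm, angles in rad, forces in N, time in s.
With the tool pointing down it reaches from about 250 to 775 mm from the base axis. Payload 4 kg.
Tool frame: the origin (TCP) lies midway between the tips of the shut fingers; the grasp point (between the pads) lies 19 mm behind it; z points along the fingers, y is the line along which they close (so a half turn about z gives the same grasp; the last joint's range is limited). The gripper opens to 85 mm and grips with 20 to 120 N. Pads are 22 mm wide; open, the fingers measure 114 mm over their backs; the gripper's body (76 mm by 85 mm) begins 54 mm behind the grasp point. The pads swing forward as they close: fully open they stand 13 mm farther back than shut.
Start: joints at [1.09, 0.087, 1.371, -0, 1.684, -0.103], TCP at [202.892, 511.226, 231.341] pointing down, gripper open.
Joint ranges: [-3.1, 3.1], [-0.76, 2.03], [0.27, 2.55], [-1.08, 4.22], [0.17, 2.65], [-2.57, 2.57]. Speed limits (rad/s): [2.79, 2.79, 3.14, 3.14, 3.14, 3.14].

INTERFACE

Orientations are given as a rotation vector (axis times angle).
In Python, from station import state, get_image, camera_params, ticket gives the robot as it stands.
- The arm moves only by the tool jog_arm, never from a script. Its argument "moves" is a list of rows, each a list of 7 numbers: the opening, from -1 (shut) to 1 (fully open), then the shift along the tool's x, y, z in units of 25 mm (1.0 is 25 mm), then the turn, a rotation vector about the tool's x, y, z in units of 0.15 rad (1.0 is 0.15 rad). A call has 1 to 20 rows; each row shifts and turns the commanded pose from where the row before left it, along the tool's axes as they then stand; what a row does not reach is not made up. A row lasts 1/8 s, in which the tool goes at most 62.5 mm and 10.7 degrees, less where a joint would pass 70% of its speed; a pose out of reach is approached as far as the arm can. A call with a number of a shift or a turn outside -1 to 1 is refused whole. A call with a gripper value outside its range is refused whole. The fingers move at their own pace and stop on an object; "squeeze" is the grip in N (left out, the last holds). Time passes only in rows, so rows that do not move let the fingers close. It gives the time, the measured TCP pose, the force, the opening and the grip force at its end, in the units of the state.
- state(): the state, without advancing time (a new reading comes with each control period).
- get_image(name): name is "scene" or "top" or "wrist"; returns (picture, depth): 384x512x3 uint8, red, green, blue; 384x512 float32, mm along the optical axis (not along the pixel's ray), 0 where there is no reading.
- camera_params(name): a dict with "intrinsics" (3x3 intrinsics, pixels), "rvec" (rotation vector, rad) and "tvec" (3), from world to camera coordinates, as OpenCV has them; the wrist camera has in their place "tool_from_camera" (4x4, takes a point from camera to tool coordinates, whose origin is the TCP and whose axes are the flange's). Camera axes: x right, y down, z forward; pixel columns grow to the right and rows downward; lengths in mm; the calibration is good to about 2 mm. A picture is of the moment at which its call begins: read the wrist's pose just before it. camera_params takes no time and is no camera call.
- ticket.close_job(): hands the job in; it is judged then, once.
The state is a dict: "clock": time; "qpos": joint angles; "qvel": joint speeds; "effort": joint torques, N m; "tcp_pos": TCP position; "tool_rot": TCP orientation; "ft_force": force on the tool from outside, world axes, zero at the start; "ft_torque": the same for the moment, N m; "width": finger opening in mm; "grasp_force": force on a finger pad.
Only numpy, scipy, OpenCV 4.12 (cv2) and the standard library are available. Lean on these libraries where they do the work, as an engineer would, in place of code of your own. Each camera call takes 0.05 s, during which the arm holds its last target. There are 200 camera calls.

## Working session

There is one attempt and no reset: what is moved stays moved. The work goes in short steps, Python scripts to look and compute and a tool call to move; the robot and the scene stay as the last step left them, time stands still between calls to the robot, and variables do not carry over. Pictures are saved under pics/ and viewed, at most 10 in all, crops included, and the job is handed in when it is done.

Besides the shell and the picture viewer there is one more tool, called after "Call:" as name([rows], argument=value, ...), one row to a line, values as JSON. jog_arm: Moves the arm, as the interface text tells. Its arguments: {"type":"object","properties":{"moves":{"type":"array"},"squeeze":{"type":"number"}},"required":["moves"]}

```bash
ls; mkdir -p pics; cat > h.py <<'E'
import numpy as np, cv2
from station import state, get_image, camera_params, ticket
def cam(name, st=None):
    p=camera_params(name); K=np.array(p["intrinsics"],float)
    if name=="wrist":
        T=np.eye(4); T[:3,:3]=cv2.Rodrigues(np.array(st["tool_rot"],float))[0]; T[:3,3]=st["tcp_pos"]
        M=T@np.array(p["tool_from_camera"])
    else:
        R=cv2.Rodrigues(np.array(p["rvec"],float))[0]; M=np.eye(4); M[:3,:3]=R.T; M[:3,3]=-R.T@np.array(p["tvec"],float).ravel()
    return K,M
def onplane(K,M,uv,z):
    uv=np.atleast_2d(uv).astype(float)
    d=(np.c_[uv,np.ones(len(uv))]@np.linalg.inv(K).T)@M[:3,:3].T
    o=M[:3,3]; return o+d*((z-o[2])/d[:,2:])
def cloud(K,M,D):
    v,u=np.mgrid[:D.shape[0],:D.shape[1]]
    P=np.stack([(u-K[0,2])/K[0,0]*D,(v-K[1,2])/K[1,1]*D,D],-1)
    return P@M[:3,:3].T+M[:3,3]
E
python3 - <<'E'
from h import *
s=state();print(s)
for n in("top","scene"):
    im,D=get_image(n);cv2.imwrite(f"pics/{n}0.png",im[...,::-1]);np.savez(f"{n}0.npz",im=im,D=D)
    K,M=cam(n);print(n,M[:3,3].round(),K.round().tolist())
E
```

```text
pics
{'clock': 0.0, 'qpos': array([ 1.08990841e+00,  8.79794874e-02,  1.37232356e+00,  1.19039177e-05,
        1.68359491e+00, -1.03072684e-01]), 'qvel': array([-0.00142054,  0.00014414,  0.0008478 ,  0.00205805,  0.00118433,
        0.00179551]), 'effort': array([ 7.18627325e-04, -3.51869452e+01, -3.13271821e+01, -3.28947544e-05,
        1.07224964e-02,  9.71431469e-07]), 'tcp_pos': array([202.63595041, 510.75404578, 230.09058981]), 'tool_rot': array([-0.58981815, -3.0850392 ,  0.00346181]), 'ft_force': array([-0.15454029, -0.33500966, -0.38155854]), 'ft_torque': array([ 0.01776946, -0.03385037, -0.06281352]), 'grasp_force': 0.0, 'width': 85.09008318725158}
top [ 423.  -46. 1117.] [[396.0, 0.0, 260.0], [0.0, 396.0, 196.0], [0.0, 0.0, 1.0]]
scene [268. 455. 695.] [[405.0, 0.0, 252.0], [0.0, 405.0, 192.0], [0.0, 0.0, 1.0]]
```

View pics/top0.png

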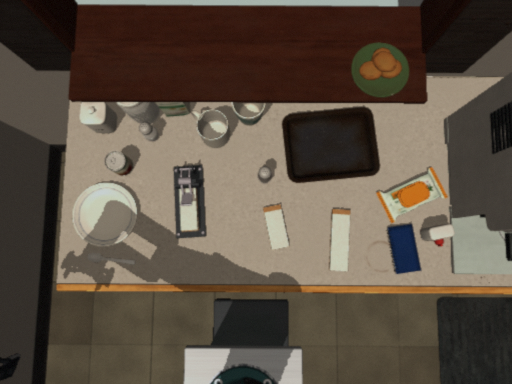

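View pics/scene0.png

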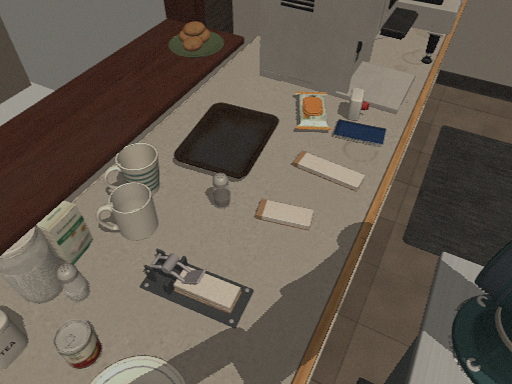

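The top view shows the short pad at about (276,227) with its strip end up at (273,208). The long pad is at (340,240). The holder spans (176..206, 163..238), with the hinge at the top (away from the robot) and the open front at the bottom. The scene view agrees.

```bash
python3 - <<'E'
from h import *
for n,roi_pad,roi_h in(("top",(255,195,300,258),(168,155,215,245)),("scene",(245,190,325,240),(130,240,260,330))):
    f=np.load(n+"0.npz");im,D=f["im"],f["D"];K,M=cam(n);C=cloud(K,M,D);hsv=cv2.cvtColor(im,cv2.COLOR_RGB2HSV)
    def sel(mask,roi):
        m=np.zeros(mask.shape,np.uint8);x0,y0,x1,y1=roi;m[y0:y1,x0:x1]=mask[y0:y1,x0:x1]
        k,l,s,_=cv2.connectedComponentsWithStats(m);return l==1+np.argmax(s[1:,4])
    def rect(m,z):
        v,u=np.nonzero(m);P=onplane(K,M,np.c_[u,v],z)
        r=cv2.minAreaRect(P[:,:2].astype(np.float32));print("  rect",np.round(r[0],1),np.round(r[1],1),round(r[2],1),"n",m.sum(),"depth z",np.median(C[m][:,2]).round(1));return P
    print(n)
    pad=sel(C[...,2]>7,roi_pad);print(" pad by depth");rect(pad,14)
    white=sel((hsv[...,2]>170)&(hsv[...,1]<50),roi_pad);print(" pad white");rect(white,14)
    br=sel((hsv[...,1]>90)&(hsv[...,2]>60),roi_pad);print(" pad brown");rect(br,14)
    wh=sel((hsv[...,2]>150)&(hsv[...,1]<60),roi_h);print(" pile white");rect(wh,30)
    dark=sel((hsv[...,2]<85),roi_h);print(" holder dark");rect(dark,6)
    x0,y0,x1,y1=roi_h;print("max z",C[y0:y1,x0:x1,2].max())
E
```

```text
top
 pad by depth
  rect [476.9 -88.3] [119.1  49.9] 11.7 n 762 depth z 13.4
 pad white
  rect [468.2 -88. ] [106.3  48.5] 12.0 n 649 depth z 13.3
 pad brown
  rect [528.8 -76.6] [13.8 50.4] 11.7 n 91 depth z 13.6
 pile white
  rect [550.4 147.9] [249.5 128.9] 1.2 n 1738 depth z -1.2
 holder dark
  rect [548.5 155.9] [207.3  84.6] 3.0 n 1053 depth z 5.3
max z 1117.3928566327838
scene
 pad by depth
  rect [475.  -84.6] [119.9  56.2] 11.5 n 1028 depth z 13.5
 pad white
  rect [469.9 -88.5] [102.7  48. ] 12.2 n 728 depth z 13.5
 pad brown
  rect [527.5 -70.8] [16.2 59.6] 17.9 n 117 depth z 13.6
 pile white
  rect [522.7 155.6] [115.5  44.8] 4.3 n 1031 depth z 29.6
 holder dark
  rect [555.1 159.3] [221.8  84.7] 4.0 n 1927 depth z 5.7
max z 695.3663961401995
```

```bash
cat >> h.py <<'E'
def togo(target,yaw_y):
    "shift (in units, tool axes now) and turn about tool z, to TCP target with tool y at yaw_y deg"
    s=state();R=cv2.Rodrigues(np.array(s["tool_rot"],float))[0]
    d=R.T@(np.array(target)-s["tcp_pos"])/25
    a=np.degrees(np.arctan2(R[1,1],R[0,1]));t=(yaw_y-a+90)%180-90
    ax=np.cross(R[:,2],[0,0,-1]); 
    yy=np.radians(a+t);xx=yy+np.pi/2 if R[0,0]*np.cos(yy+np.pi/2)+R[1,0]*np.sin(yy+np.pi/2)>0 else yy-np.pi/2
    Rn=np.array([[np.cos(xx),np.cos(yy),0],[np.sin(xx),np.sin(yy),0],[0,0,-1]])
    print("t",s["clock"],"tcp",s["tcp_pos"].round(1),"yaw_y",a.round(1),"tilt fix",(R.T@ax/.15).round(2),"turn z units",(-np.radians(t)/.15).round(2),"\n shift now-axes",d.round(2),"shift after turn",(Rn.T@(np.array(target)-s["tcp_pos"])/25).round(2),"F",s["ft_force"].round(1),"w",round(s["width"],1),"g",s["grasp_force"])
E
python3 - <<'E'
from h import *
togo([457.4,-92.1,150],101.8)
E
```

```text
t 0.1 tcp [202.7 510.8 230.2] yaw_y 68.4 tilt fix [-0.01 -0.    0.  ] turn z units -3.89 
 shift now-axes [-18.37 -18.65   3.24] shift after turn [ -5.04 -25.69   3.21] F [-0.4 -0.1 -0.2] w 85.4 g 0.0
```

Call:
jog_arm([
  [1,0,0,0,0,0,-0.97],
  [1,0,0,0,0,0,-0.97],
  [1,0,0,0,0,0,-0.97],
  [1,0,0,0,0,0,-0.98],
  [1,-0.2,-1,0,0,0,0],
  [1,-0.2,-1,0,0,0,0],
  [1,-0.2,-1,0,0,0,0],
  [1,-0.2,-1,0,0,0,0],
  [1,-0.2,-1,0,0,0,0],
  [1,-0.2,-1,0,0,0,0],
  [1,-0.2,-1,0,0,0,0],
  [1,-0.2,-1,0,0,0,0],
  [1,-0.2,-1,0,0,0,0],
  [1,-0.2,-1,0,0,0,0],
  [1,-0.2,-1,0,0,0,0],
  [1,-0.2,-1,0,0,0,0],
  [1,-0.2,-1,0,0,0,0],
  [1,-0.2,-1,0,0,0,0],
  [1,-0.2,-1,0,0,0,0],
  [1,-0.2,-1,0,0,0,0],
])

```text
clock: 2.6
tcp_pos: [362.9, 135.1, 230.8]
tool_rot: [0.323, -3.124, -0.0]
ft_force: [0.2, 0.5, -1.4]
width: 85.3
grasp_force: 0.0
```

Call:
jog_arm([
  [1,-0.2,-1,0.3,0,0,0],
  [1,-0.2,-1,0.3,0,0,0],
  [1,-0.2,-1,0.4,0,0,0],
  [1,-0.2,-1,0.4,0,0,0],
  [1,-0.2,-1,0.4,0,0,0],
  [1,-0.2,-1,0.4,0,0,0],
  [1,-0.2,-1,0.4,0,0,0],
  [1,-0.2,-1,0.4,0,0,0],
  [1,-0.2,-1,0.2,0,0,0],
  [1,-0.04,-0.7,0,0,0,0],
  [1,0,0,0,0,0,0],
])

```text
clock: 3.98
tcp_pos: [457.5, -92.6, 151.2]
tool_rot: [0.32, -3.125, -0.001]
ft_force: [-0.3, -0.1, -0.7]
width: 85.5
grasp_force: 0.0
```

```bash
python3 - <<'E'
from h import *
togo([457.4,-92.1,150],101.8)
s=state();im,D=get_image("wrist");cv2.imwrite("pics/w1.png",im[...,::-1])
K,M=cam("wrist",s);C=cloud(K,M,D);print(M[:3,3],M[:3,2])
m=((C[...,2]>7)&(C[...,2]<25)&(D>0)).astype(np.uint8)
n,l,st,ce=cv2.connectedComponentsWithStats(m)
for i in range(1,n):
    if st[i,4]>800:
        v,u=np.nonzero(l==i);P=onplane(K,M,np.c_[u,v],14);r=cv2.minAreaRect(P[:,:2].astype(np.float32));print(st[i],r,np.median(C[l==i][:,2]))
E
```

```text
t 3.975 tcp [457.5 -92.6 151.2] yaw_y 101.7 tilt fix [ 0. -0.  0.] turn z units -0.01 
 shift now-axes [-0.    0.02  0.05] shift after turn [-0.    0.02  0.05] F [-0.3 -0.1 -0.7] w 85.5 g 0.0
[ 391.91815763 -105.61618289  293.69533933] [ 0.2559761   0.05325533 -0.96521506]
[   27    14    82   207 11855] ((442.51129150390625, -262.40118408203125), (53.18852615356445, 169.3412322998047), 86.1252212524414) 13.812727452976446
[ 227  137   55  124 6525] ((476.7860107421875, -87.26496124267578), (119.32337951660156, 49.83115768432617), 11.597399711608887) 13.809509017293692
[ 450  234   62   69 1202] ((501.5266418457031, 144.95240783691406), (73.82449340820312, 41.36809158325195), 3.085657835006714) 15.839619047771208
```

View pics/w1.png

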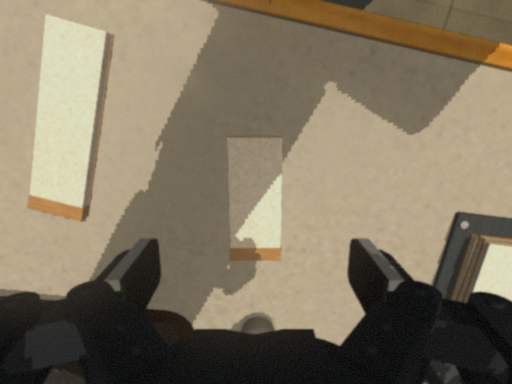

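The wrist view puts the short pad, strip end at the bottom, around (255,198) between the fingers. Its measured position agrees with the first measurement, so I'm descending.

Call:
jog_arm([
  [1,0,0.02,1,0,0,0],
  [1,0,0,1,0,0,0],
  [1,0,0,1,0,0,0],
  [1,0,0,1,0,0,0],
  [1,0,0,0.9,0,0,0],
  [1,0,0,0.6,0,0,0],
  [1,0,0,0.48,0,0,0],
  [1,0,0,0,0,0,0],
])

```text
clock: 5.03
tcp_pos: [456.9, -91.1, 1.2]
tool_rot: [0.323, -3.124, -0.001]
ft_force: [0.8, -1.0, 0.1]
width: 85.4
grasp_force: 0.0
```

Call:
jog_arm([
  [-1,0,0,0,0,0,0],
  [-1,0,0,0,0,0,0],
  [-1,0,0,0,0,0,0],
  [-1,0,0,0,0,0,0],
  [-1,0,0,0,0,0,0],
  [-1,0,0,0,0,0,0],
], squeeze=40)

```text
clock: 5.78
tcp_pos: [458.4, -91.8, 3.0]
tool_rot: [-0.322, 3.123, -0.001]
ft_force: [0.2, 0.2, 6.5]
width: 48.7
grasp_force: 42.8
```

Call:
jog_arm([
  [-1,0,0,-0.4,0,0,0],
  [-1,0,0,-1,0,0,0],
  [-1,0,0,-1,0,0,0],
  [-1,0,0,-1,0,0,0],
  [-1,0,0,-1,0,0,0],
  [-1,0,0,0,0,0,0],
])

```text
clock: 6.52
tcp_pos: [458.6, -91.9, 113.9]
tool_rot: [-0.322, 3.121, -0.003]
ft_force: [0.6, -0.8, -0.9]
width: 48.5
grasp_force: 42.2
```

```bash
python3 - <<'E'
from h import *
a=np.radians(3.1);p=np.array([523.2,155.])+(-125)*np.array([np.cos(a),np.sin(a)])
togo([*p,110],93.1)
E
```

```text
t 6.525 tcp [458.6 -91.9 113.9] yaw_y 101.8 tilt fix [-0.01  0.03  0.  ] turn z units 1.01 
 shift now-axes [0.4  9.9  0.13] shift after turn [1.89 9.72 0.15] F [ 0.6 -0.8 -0.9] w 48.5 g 42.227182388305664
```

Call:
jog_arm([
  [-1,0,0,0,0,0,0.5],
  [-1,0,0,0,0,0,0.51],
  [-1,0.1,0.5,0,0,0,0],
  [-1,0.2,0.9,0,0,0,0],
  [-1,0.2,1,0,0,0,0],
  [-1,0.2,1,0,0,0,0],
  [-1,0.2,1,0,0,0,0],
  [-1,0.2,1,0,0,0,0],
  [-1,0.2,1,0,0,0,0],
  [-1,0.2,1,0,0,0,0],
  [-1,0.2,1,0,0,0,0],
  [-1,0.2,0.9,0,0,0,0],
  [-1,0.19,0.42,0,0,0,0],
  [-1,0,0,0,0,0,0],
  [-1,0,0,0,0,0,0],
])

```text
clock: 8.4
tcp_pos: [392.0, 147.9, 111.6]
tool_rot: [0.085, -3.14, 0.001]
ft_force: [0.4, -0.2, 0.6]
width: 48.6
grasp_force: 42.2
```

```bash
python3 - <<'E'
from h import *
s=state();im,D=get_image("wrist");cv2.imwrite("pics/w2.png",im[...,::-1]);np.savez("w2.npz",im=im,D=D,tr=s["tool_rot"],tp=s["tcp_pos"])
im2,D2=get_image("top");np.savez("top2.npz",im=im2,D=D2)
cv2.imwrite("pics/top2.png",cv2.resize(im2[140:270,150:270,::-1],None,fx=4,fy=4))
togo([0,0,0],93.1)
E
```

```text
t 8.5 tcp [392.2 147.7 111.8] yaw_y 93.1 tilt fix [-0.  0.  0.] turn z units -0.01 
 shift now-axes [15.98 -5.06  4.47] shift after turn [15.99 -5.05  4.47] F [-0.6 -1.3 -0.4] w 48.5 g 42.20459997653961
```

View pics/w2.png

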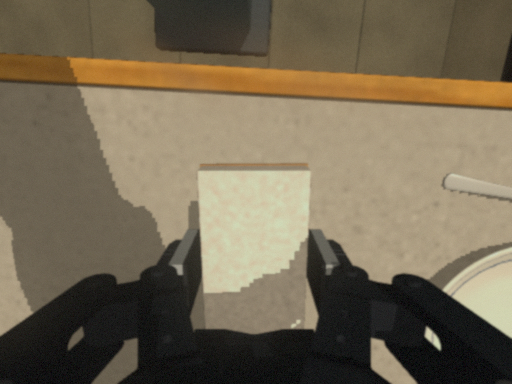

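View pics/top2.png

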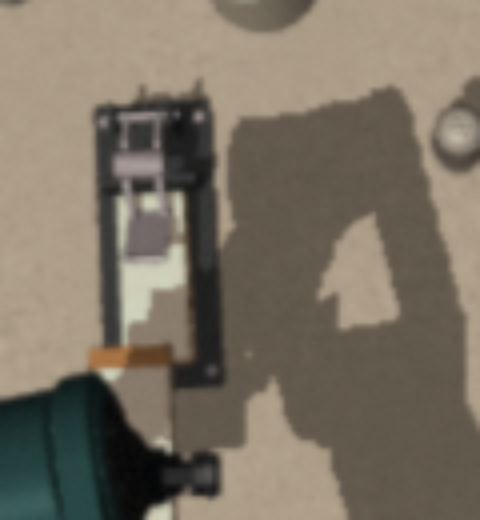

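The wrist view shows the pad gripped squarely, with its front-staying end edge at row 168, cols 200–309. The crop of the top view shows the strip end at (130,357) just in front of the holder, nearly in line with it. Next I measure the pad in the hand and refine the pile's axis.

```bash
python3 - <<'E'
from h import *
f=np.load("w2.npz");K,M=cam("wrist",dict(tool_rot=f["tr"],tcp_pos=f["tp"]));C=cloud(K,M,f["D"]);im=f["im"]
v,u=np.mgrid[:384,:512]
m=(C[...,2]>100)&(C[...,2]<135)&(f["D"]>0)&(v<228)&(u>150)&(u<360)
vv,uu=np.nonzero(m);print("pad z",np.median(C[m][:,2]),uu.min(),uu.max(),vv.min(),vv.max())
zt=np.median(C[m][:,2])
def fit(uv):
    P=onplane(K,M,uv,zt);l=cv2.fitLine(P[:,:2].astype(np.float32),cv2.DIST_HUBER,0,.01,.01).ravel();return P,l
rows=np.arange(180,222)
L=np.array([[uu[vv==r].min()-.5,r] for r in rows]);R=np.array([[uu[vv==r].max()+.5,r] for r in rows])
for e in(L,R):
    P,l=fit(e);print("edge yaw",np.degrees(np.arctan(l[1]/l[0])),"mid",P[:,:2].mean(0))
cols=np.arange(215,295);B=np.array([[c,vv[uu==c].min()-.5] for c in cols]);print("rear end",onplane(K,M,B,zt)[:,:2].mean(0))
# holder
for n in("top","scene"):
    f=np.load(n+"0.npz");K,M=cam(n);C=cloud(K,M,f["D"]);hsv=cv2.cvtColor(f["im"],cv2.COLOR_RGB2HSV)
    a=np.radians(3.1);d=C[...,:2]-[523.2,155];X=d@[np.cos(a),np.sin(a)];Y=d@[-np.sin(a),np.cos(a)]
    m=(abs(X+30)<24)&(abs(Y)<60)&(C[...,2]>22)&(C[...,2]<36)
    v,u=np.nonzero(m);P=onplane(K,M,np.c_[u,v],30)[:,:2]-[523.2,155];x=P@[np.cos(a),np.sin(a)];y=P@[-np.sin(a),np.cos(a)]
    b=np.arange(-52,-10,6);e=np.array([[(q+3),y[(x>=q)&(x<q+6)].min(),y[(x>=q)&(x<q+6)].max()] for q in b[:-1]])
    print(n,"z",np.median(C[m][:,2]),"pile y edges\n",e.round(1),"slopes",np.degrees(np.polyfit(e[:,0],e[:,1],1)[0]).round(2),np.degrees(np.polyfit(e[:,0],e[:,2],1)[0]).round(2),"mid",e[:,1:].mean(), )
    m2=(abs(X)<200)&(abs(Y)<15)&(C[...,2]>22)&(C[...,2]<36);print(" pile front x",X[m2].min())
    m3=(abs(Y)<44)&(C[...,2]>3)&(X>-100)&(X<-62);print(" base front x",X[m3].min(),"y",Y[m3].min(),Y[m3].max(),Y[m3].mean())
E
```

```text
pad z 122.45908164601381 196 310 164 227
edge yaw 3.5274746 mid [366.71124753 122.35378985]
edge yaw 3.7608526 mid [364.14325212 171.01990986]
rear end [348.9858671  146.36092747]
top z 28.94670536588228 pile y edges
 [[-49.  -24.1  19.9]
 [-43.  -24.2  19.7]
 [-37.  -24.4  19.6]
 [-31.  -24.5  19.5]
 [-25.  -24.7  19.4]
 [-19.  -24.8  19.2]] slopes -1.43 -1.24 mid -2.4366107028200346
 pile front x -58.15234157747634
 base front x -99.77237177476789 y -43.771310261038394 39.25736754688846 -2.4063612948650173
scene z 29.46513388644064 pile y edges
 [[-49.  -23.   24.7]
 [-43.  -23.3  26. ]
 [-37.  -22.8  25. ]
 [-31.  -23.1  26.3]
 [-25.  -22.6  25.2]
 [-19.  -22.1  25.7]] slopes 1.65 1.16 mid 1.3411676942794026
 pile front x -60.00485279200077
 base front x -99.14120316575595 y -42.8914816998497 40.58144041204017 1.170647362951539
```

Call:
jog_arm([
  [-1,0,-0.4,-0.9,0,0,0],
  [-1,-0.5,-0.7,-0.9,0,0,0],
  [-1,-0.9,-0.8,-0.5,0,0,0],
  [-1,-0.9,-0.8,0,0,0,0],
  [-1,-0.9,-0.8,0,0,0,0],
  [-1,-0.9,-0.7,0,0,0,0],
  [-1,-0.9,-0.3,0,0,0,0],
  [-1,-0.68,-0.13,0,0,0,0],
  [-1,0,0,0,0,0,0],
  [-1,0,0,0,0,0,0],
])

```text
clock: 9.75
tcp_pos: [539.5, 40.2, 169.1]
tool_rot: [0.084, -3.139, -0.0]
ft_force: [1.8, -0.4, 0.1]
width: 48.9
grasp_force: 42.2
```

```bash
python3 - <<'E'
from h import *
s=state();im,D=get_image("wrist");cv2.imwrite("pics/w3.png",im[...,::-1]);np.savez("w3.npz",im=im,D=D,tr=s["tool_rot"],tp=s["tcp_pos"]);print(s["tcp_pos"])
E
```

```text
[539.52839142  40.17310633 169.09425235]
```

View pics/w3.png

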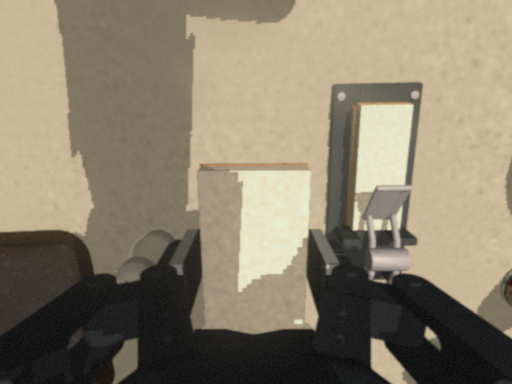

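The wrist view shows the holder clearly beside the held pad: base at cols 330–422 from row 83, pile top at cols 357–413 from row 103, lip near row 187. I'm fitting edges in this one image.

```bash
python3 - <<'E'
from h import *
f=np.load("w3.npz");K,M=cam("wrist",dict(tool_rot=f["tr"],tcp_pos=f["tp"]));C=cloud(K,M,f["D"]);im=f["im"]
g=cv2.cvtColor(im,cv2.COLOR_RGB2GRAY).astype(float);hsv=cv2.cvtColor(im,cv2.COLOR_RGB2HSV)
def edge_rows(rows,c0,c1,sign):
    gx=cv2.Sobel(cv2.GaussianBlur(g,(3,3),0),cv2.CV_64F,1,0)*sign
    return np.array([[c0+np.argmax(gx[r,c0:c1]),r] for r in rows],float)
def edge_cols(cols,r0,r1,sign):
    gy=cv2.Sobel(cv2.GaussianBlur(g,(3,3),0),cv2.CV_64F,0,1)*sign
    return np.array([[c,r0+np.argmax(gy[r0:r1,c])] for c in cols],float)
def line(name,uv,z,ax):
    P=onplane(K,M,uv,z)[:,:2];l=cv2.fitLine(P.astype(np.float32),cv2.DIST_HUBER,0,.01,.01).ravel()
    res=np.abs((P-l[2:])@[-l[1],l[0]]).mean()
    print(name,"yaw",np.degrees(np.arctan(l[1]/l[0])).round(2) if ax=='x' else np.degrees(np.arctan(-l[0]/l[1])).round(2),"pt",l[2:].round(1),"res",res.round(2));return l
print("pile z",np.median(C[120:180,370:400,2]),"base z",np.median(C[88:98,345:400,2]))
bl=line("base -y",edge_rows(range(92,215),320,345,-1),6,'x')
br=line("base +y",edge_rows(range(92,215),410,430,1),6,'x')
bf=line("base front",edge_cols(range(345,408),75,92,-1),6,'y')
pl=line("pile -y",edge_rows(range(108,180),350,366,1),30,'x')
pr=line("pile +y",edge_rows(range(108,180),403,418,-1),30,'x')
pf=line("pile front",edge_cols(range(362,408),96,110,1),30,'y')
zp=np.median(C[180:220,215:295,2]);print("pad z",zp)
a=line("pad -y",edge_rows(range(176,222),190,206,1),zp,'x')
b=line("pad +y",edge_rows(range(176,222),303,318,-1),zp,'x')
c=line("pad rear",edge_cols(range(215,295),160,176,1),zp,'y')
tp=f["tp"];print(tp)
for nm,p,q in(("base",bl,br),("pile",pl,pr),("pad",a,b)):
    y=[l[3]+(523-l[2])*l[1]/l[0] for l in(p,q)];print(nm,"y at x=523:",np.round(y,1),np.mean(y).round(2),"width",abs(y[0]-y[1])*np.cos(.055))
E
```

```text
pile z 29.839068536551025 base z 5.862113827783986
base -y yaw 4.05 pt [514.9 111.6] res 0.3
base +y yaw 4.52 pt [499.5 195.3] res 0.73
base front yaw 4.14 pt [446.9 146.9] res 0.19
pile -y yaw 3.98 pt [501.1 131.4] res 0.23
pile +y yaw 4.14 pt [498.8 176.9] res 0.23
pile front yaw 2.99 pt [465.  150.8] res 0.18
pad z 180.00312040614483
pad -y yaw 15.84 pt [513.2  12.9] res 0.94
pad +y yaw 3.43 pt [510.8  63.3] res 0.13
pad rear yaw 2.99 pt [499.3  39.3] res 0.09
[539.52839142  40.17310633 169.09425235]
base y at x=523: [112.2 197.1] 154.65 width 84.86773715478536
pile y at x=523: [133.  178.7] 155.81 width 45.61658678812743
pad y at x=523: [15.7 64.1] 39.9 width 48.28408641005799
```

```bash
python3 - <<'E'
from h import *
a=np.radians(4.0);p=np.array([523.8,155.5])+(-114.5)*np.array([np.cos(a),np.sin(a)]);print(p)
togo([*p,80],93.65)
E
```

```text
[409.57891625 147.51288376]
t 9.8 tcp [539.5  40.3 169.3] yaw_y 93.1 tilt fix [ 0. -0.  0.] turn z units -0.06 
 shift now-axes [4.95 4.56 3.57] shift after turn [4.91 4.61 3.57] F [-0.3 -0.8 -1.1] w 48.7 g 42.2050005197525
```

Call:
jog_arm([
  [-1,0.5,0,0,0,0,-0.06],
  [-1,0.9,0.5,0,0,0,0],
  [-1,0.9,0.9,0,0,0,0],
  [-1,0.9,0.9,0,0,0,0],
  [-1,0.9,0.9,0.2,0,0,0],
  [-1,0.6,0.9,0.7,0,0,0],
  [-1,0.21,0.51,0.9,0,0,0],
  [-1,0,0,0.9,0,0,0],
  [-1,0,0,0.87,0,0,0],
  [-1,0,0,0,0,0,0],
  [-1,0,0,0,0,0,0],
])

```text
clock: 11.18
tcp_pos: [410.4, 147.9, 81.1]
tool_rot: [-0.1, 3.138, 0.0]
ft_force: [0.3, -0.0, -0.3]
width: 48.6
grasp_force: 42.2
```

```bash
python3 - <<'E'
from h import *
togo([409.6,147.5,36.5],93.65)
E
```

```text
t 11.175 tcp [410.4 147.9  81.1] yaw_y 93.6 tilt fix [0.   0.01 0.  ] turn z units -0.0 
 shift now-axes [ 0.04 -0.01  1.78] shift after turn [ 0.03 -0.01  1.78] F [ 0.3 -0.  -0.3] w 48.6 g 42.19878137111664
```

Call:
jog_arm([
  [-1,0,0,0.6,0,0,0],
  [-1,0,0,0.6,0,0,0],
  [-1,0,0,0.58,0,0,0],
  [-1,0,0,0,0,0,0],
  [-1,-0.4,0,0,0,0,0],
  [-1,-0.4,0,0,0,0,0],
  [-1,-0.4,0.01,0,0,0,0],
  [-1,-0.4,0,0,0,0,0],
  [-1,0,0,0,0,0,0],
])

```text
clock: 12.3
tcp_pos: [451.2, 150.6, 35.7]
tool_rot: [-0.099, 3.14, 0.0]
ft_force: [-0.4, 0.4, -1.1]
width: 48.8
grasp_force: 42.2
```

Call:
jog_arm([
  [-1,-0.3,0,0,0,0,0],
  [-1,-0.3,0,0,0,0,0],
  [-1,-0.3,0.01,0,0,0,0],
  [-1,-0.3,0,0,0,0,0],
  [-1,-0.2,0,0,0,0,0],
  [-1,-0.2,0,0,0,0,0],
  [-1,0,0,0,0,0,0],
])

```text
clock: 13.18
tcp_pos: [491.3, 153.4, 35.9]
tool_rot: [-0.099, 3.138, 0.0]
ft_force: [0.1, 0.4, -1.3]
width: 48.7
grasp_force: 42.1
```

```bash
python3 - <<'E'
from h import *
a=np.radians(4.0);p=np.array([523.8,155.5])+(1-19.5)*np.array([np.cos(a),np.sin(a)])
togo([*p,36],93.65)
im,D=get_image("scene");cv2.imwrite("pics/s4.png",cv2.resize(im[220:350,100:290,::-1],None,fx=4,fy=4))
E
```

```text
t 13.175 tcp [491.3 153.4  35.9] yaw_y 93.6 tilt fix [0.   0.02 0.  ] turn z units -0.0 
 shift now-axes [-0.56 -0.   -0.  ] shift after turn [-0.56 -0.   -0.  ] F [ 0.1  0.4 -1.3] w 48.7 g 42.130077481269836
```

View pics/s4.png

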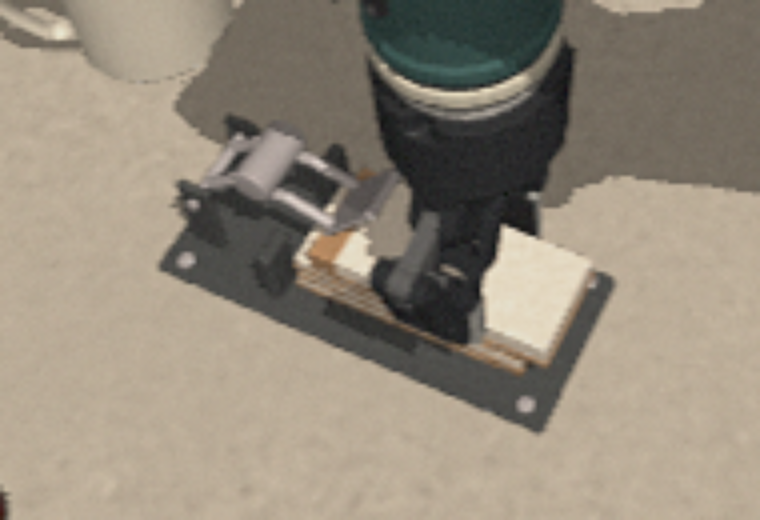

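The pad is going in squarely under the lifted arm plate: the strip end is at about (330,245) and the stop post at about (275,262). 14 mm remain.

Call:
jog_arm([
  [-1,-0.2,0,0,0,0,0],
  [-1,-0.2,0,0,0,0,0],
  [-1,-0.1,0,0,0,0,0],
  [-1,-0.06,0,0,0,0,0],
  [-1,0,0,0,0,0,0],
])

```text
clock: 13.85
tcp_pos: [504.4, 154.3, 35.6]
tool_rot: [-0.099, 3.139, 0.0]
ft_force: [0.4, 0.1, -1.3]
width: 48.7
grasp_force: 42.1
```

Call:
jog_arm([
  [-1,-0.04,0,0.05,0,0,0],
  [-1,-0.02,0,0.05,0,0,0],
  [-1,0,0,0,0,0,0],
])

```text
clock: 14.22
tcp_pos: [505.5, 154.4, 33.1]
tool_rot: [0.099, -3.14, -0.0]
ft_force: [-0.9, -0.5, -0.3]
width: 48.7
grasp_force: 42.2
```

Call:
jog_arm([
  [-1,-0.03,0,0,0,0,0],
  [-1,0,0,0,0,0,0],
])

```text
clock: 14.48
tcp_pos: [506.4, 154.4, 33.1]
tool_rot: [-0.099, 3.14, 0.0]
ft_force: [-1.2, -0.0, -1.1]
width: 49.1
grasp_force: 42.2
```

Call:
jog_arm([
  [-1,-0.03,0,0,0,0,0],
  [-1,0,0,0,0,0,0],
])

```text
clock: 14.72
tcp_pos: [506.5, 154.4, 33.0]
tool_rot: [0.099, -3.139, 0.0]
ft_force: [-3.7, -0.2, 0.6]
width: 48.7
grasp_force: 42.4
```

Contact with the stop posts (−3.7 N). Releasing.

Call:
jog_arm([
  [0.2,0,0,0,0,0,0],
  [0.6,0,0,0,0,0,0],
  [1,0,0,0,0,0,0],
  [1,0,0,0,0,0,0],
  [1,0,0,-0.3,0,0,0],
  [1,0,0,-0.8,0,0,0],
  [1,0,0,-1,0,0,0],
  [1,0.5,0,-1,0,0,0],
  [1,1,0,-1,0,0,0],
  [1,1,0,-1,0,0,0],
  [1,1,0,-1,0,0,0],
  [1,1,0,-0.5,0,0,0],
  [1,1,0,0,0,0,0],
  [1,1,0,0,0,0,0],
  [1,0,0,0,0,0,0],
])

```text
clock: 16.6
tcp_pos: [344.2, 144.2, 198.9]
tool_rot: [-0.1, 3.138, 0.001]
ft_force: [-0.6, -0.9, -0.4]
width: 85.2
grasp_force: 0.0
```

```bash
python3 - <<'E'
from h import *
im,D=get_image("scene");t,D2=get_image("top")
a=cv2.resize(im[220:350,100:290,::-1],(570,390));b=cv2.resize(t[150:250,160:220,::-1],(234,390));cv2.imwrite("pics/f.png",cv2.hconcat([a[:,:560],b]))
K,M=cam("top");C=cloud(K,M,D2);d=C[...,:2]-[523.8,155.5];r=np.radians(4);X=d@[np.cos(r),np.sin(r)];Y=d@[-np.sin(r),np.cos(r)]
m=(abs(X)<75)&(abs(Y)<40)&(C[...,2]>37)&(C[...,2]<48)
v,u=np.nonzero(m);P=onplane(K,M,np.c_[u,v],44)[:,:2]-[523.8,155.5]
x=P@[np.cos(r),np.sin(r)];y=P@[-np.sin(r),np.cos(r)];print("z",np.median(C[m][:,2]),"x",x.min(),x.max(),"y",np.percentile(y,[1,99]))
print(state()["clock"],state()["tcp_pos"])
E
```

```text
z 42.95308894179516 x -58.15832791649955 68.04838511291409 y [-28.0702043   26.76600041]
16.7 [345.41615372 144.2220831  198.65482463]
```

View pics/f.png

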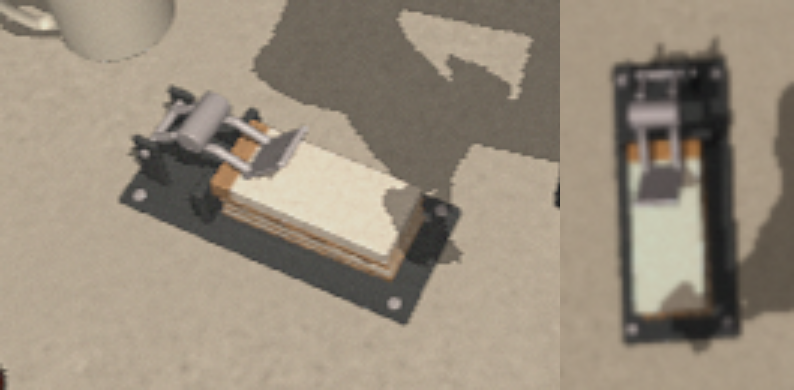

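The pad lies square on the pile. Its strip end (225,180) is at the posts and the arm plate (278,150) rests on it. Its front end, measured at x = −58, matches a fully inserted pad.

```bash
python3 -c "
from station import ticket
print(ticket.close_job())"
```

```text
the job is handed in; nothing more can be done
None
```

The short check pad is tucked under the weighted arm, square on the pile with its strip end against the two stop posts, and released. The long pad was left where it lay, and the job was handed in at about 17 s.

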